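Open the wide pin canister in the stationery stockroom

ROBOT

A 6-joint arm with a two-finger parallel gripper is mounted at the origin on the work surface. World frame = base frame: x ahead of the robot, y to its left, z up, the work surface at z = 0. Lengths are in m, angles in rad, forces in N, time in s.
With the tool pointing down it reaches from about 0.3 to 0.775 m from the base axis. Payload 14.6 kg.
Tool frame: the origin (TCP) lies midway between the tips of the shut fingers; the grasp point (between the pads) lies 19 mm behind it (ctrl.grip_depth is the distance from the TCP to the grasp point, in m); z points along the fingers, x is the direction in which the jaws open and shut, and the axes are right-handed (so a half turn about z gives the same grasp; the last joint's range is limited). The gripper opens to 94 mm and grips with 3 to 60 N. Pads are 16 mm wide; open, the fingers measure 119 mm over their backs; the gripper's body (75 mm by 177 mm) begins 78 mm behind the grasp point.
Start: joints at [1.181, 0.3, 1.521, -0, 1.321, -0.067], TCP at [0.174, 0.522, 0.205] pointing down, gripper open.
Joint ranges: [-3.03, 3.03], [-0.79, 2.21], [0.23, 2.52], [-1.04, 4.18], [0, 3.07], [-2.55, 2.55]. Speed limits (rad/s): [2.22, 2.22, 2.57, 3.14, 3.14, 3.14].

INTERFACE

Orientations are given as [roll, pitch, yaw] about the fixed x, y, z axes, in that order (R = Rz(yaw) Ry(pitch) Rx(roll)).
In Python, from station import ctrl gives the robot as it stands.
- The arm moves only by the tool play_rows, never from a script. Its argument "steps" is a list that holds one entry, the list of rows, each a list of 7 numbers: the shift along the tool's x, y, z in cm, then the turn, a rotation vector about the tool's x, y, z in rad, then the opening, from 0 (shut) to 1 (fully open). In form: [[[x, y, z, ax, ay, az, hand], ...]]. A call has 1 to 20 rows; each row is the pose to reach, as a shift and turn from the pose measured when the call began, along the tool's axes at that moment; what a row does not reach only later rows make up. A row lasts 1/12 s, in which the tool goes at most 41.7 mm and 7.16 degrees, less where a joint would pass 70% of its speed; a pose out of reach is approached as far as the arm can. A call with a gripper value outside its range is refused whole. The fingers move at their own pace and stop on an object; "force" is the grip in N (left out, the last holds). Time passes only in rows, so rows that repeat a pose let the fingers close. It gives the time, the measured TCP pose, the force and the opening at its end, in the units of the state.
- ctrl.get_obs(): the state, without advancing time (a new reading comes with each control period).
- ctrl.camera(name): name is "scene" or "side" or "wrist"; returns a dict with "frame" (420x560x3 uint8, blue, green, red), "fovy" (degrees; the focal length in pixels is half the picture's height over the tangent of half this angle, whatever the lens; pixels are square), "cx", "cy" (the principal point, pixels), "D" ([k1, k2, p1, p2, k3] as OpenCV has them; the pictures are not rectified), "world_to_cam" (4x4, takes a point from world to camera coordinates). Camera axes: x right, y up, looking along -z (the intrinsics and any distortion apply to the point x, -y, -z); pixel columns grow to the right and rows downward; lengths in m; the calibration is good to about 2 mm. A picture is of the moment at which its call begins. There is no depth.
- ctrl.hand_in(): hands the job in, once; it reports no verdict.
The state is a dict: "time_s": time; "qpos": joint angles; "joint_vel": joint speeds; "tau": joint torques, N m; "ee_pos": TCP position; "eef_rot": TCP orientation; "force": force on the tool from outside, world axes, zero at the start; "moment": the same for the moment, N m; "grip_width": finger opening in m.
Only numpy, scipy, OpenCV 4.12 (cv2) and the standard library are available. Lean on these libraries where they do the work, as an engineer would, in place of code of your own. Each camera call takes 0.05 s, during which the arm holds its last target. There are 200 camera calls.

TASK

Open the wider of the two steel canisters: turn its bayonet lid anticlockwise (seen from above) until its two lugs stand in the slots of the collar, lift it straight off, and set it down gently, handle up, lying flat in the shallow grey tray. Leave the narrower canister shut.

Things in the scene. Friction and masses are not known exactly. Their poses are not given: they have to be found in the camera images.
- wide_can_lid_grip (a point): Centre of the WIDE canister's lid handle: black bar 70 mm long, 14 wide, 22 high; x along the bar, z up. It is 39 mm above the underside of the lid: loose aluminium disc 114 across, 5 thick, 0.2-0.4 kg, turns easily, 2-4 mm play. Two lugs in line with the bar, 22 wide, reach 68 from the axis; at the start they are caught under the collar, 45-75 degrees clockwise from above of the slots.
- wide_can: WIDE steel canister, fixed: body 120 mm across, dark collar 156 across. Origin: centre of underside, z up. Lid's underside rests 100 mm up, collar's top 113. Two open collar slots, opposite, centred on the canister's x axis (+x and -x). The lid lifts out when its bar is within 12 degrees of that axis; turning anticlockwise, a stop comes about 15 degrees past it.
- tray: Shallow square grey plastic tray, fixed to the bench: 220 mm square outside, walls 5 mm thick and 20 mm high, floor 5 mm thick. Origin: centre of its underside; x and y along its sides, z up.
- narrow_can_lid_grip (a point): Centre of the handle (bar 50 mm long, 14 wide) of the NARROW canister's lid, which is to stay shut: a like canister of the same height, body 84 mm and collar 118 mm across. The point is on its axis, 139 mm above the bench; x along the bar, z up.
Mind the look-alikes: they are no part of the job. Leave any purple or turquoise look-alike of the part that bears wide_can_lid_grip alone.

How it is judged:
By the outcome, as a careful person would: the job done as asked, in the order asked, and still so for the second after the job is handed in, with the robot touching nothing.
It also fails if it takes over 51 s, if anything falls off the work surface, if the arm or the gripper's body presses on something with over 40 N, if the wrist force passes 120 N, or if a joint passes its speed limit or range.

## Working session

There is one attempt and no reset: what is moved stays moved. The work goes in short steps, Python scripts to look and compute and a tool call to move; the robot and the scene stay as the last step left them, time stands still between calls to the robot, and variables do not carry over. Pictures are saved under pics/ and viewed, about 8 in all and at most 12, crops included, and the job is handed in when it is done.

Besides the shell and the picture viewer there is one more tool, called in YAML: its name, and indented under it one key for each argument. play_rows: Moves the arm, as the interface text tells. Its arguments: {"type":"object","properties":{"steps":{"type":"array"},"force":{"type":"number"}},"required":["steps"]}

```bash
ls; mkdir -p pics; cat > h.py <<'E'
import numpy as np, cv2
from station import ctrl
def K(c):
    f=c["frame"].shape[0]/2/np.tan(np.radians(c["fovy"])/2)
    return np.array([[f,0,c["cx"]],[0,f,c["cy"]],[0,0,1.]])
def ray(c,uv):
    p=cv2.undistortPoints(np.array([[uv]],float),K(c),np.array(c["D"],float))[0,0]
    W=np.array(c["world_to_cam"]);R=W[:3,:3];o=-R.T@W[:3,3]
    return o,R.T@np.array([p[0],-p[1],-1.])
def onz(c,uv,z):
    o,d=ray(c,uv);return o+d*(z-o[2])/d[2]
def proj(c,P):
    W=np.array(c["world_to_cam"]);q=(W[:3,:3]@np.array(P,float).reshape(-1,3).T).T+W[:3,3]
    q=q*[1,-1,-1]
    return cv2.projectPoints(q,np.zeros(3),np.zeros(3),K(c),np.array(c["D"],float))[0][:,0]
E
python3 - <<'E'
from h import *
import pickle
cs={n:ctrl.camera(n) for n in("scene","side","wrist")}
pickle.dump(cs,open("c0.pkl","wb"))
for n,c in cs.items(): 
    cv2.imwrite(f"pics/{n}0.png",c["frame"]); print(n,c["fovy"],c["D"],ray(c,(280,210)))
print(ctrl.get_obs())
E
```

```text
pics
scene 55.30004432003676 [-0.04481688  0.          0.          0.          0.        ] (array([1.13321089, 0.59366679, 0.72145849]), array([-0.63370048, -0.51183056, -0.58030803]))
side 43.203572259693004 [-0.20153479  0.          0.          0.          0.        ] (array([ 0.21041217, -0.61772396,  0.97780454]), array([ 0.25251359,  0.58014627, -0.77447003]))
wrist 68.11567615904957 [0.00538589 0.         0.         0.         0.        ] (array([0.10165602, 0.54638121, 0.3848987 ]), array([ 0.25682316, -0.07372155, -0.96373877]))
{'time_s': 0.15, 'qpos': array([ 1.18138150e+00,  3.00319567e-01,  1.52137676e+00,  3.74765228e-05,
        1.32065097e+00, -6.65656365e-02]), 'joint_vel': array([-8.05088438e-04, -2.81569221e-03, -2.17338510e-03,  1.46568022e-04,
        6.95507956e-04, -5.99110566e-05]), 'tau': array([ 3.16620417e-04, -5.31964660e+01, -3.52814412e+01,  7.07965996e-02,
        2.36621319e-02, -1.12600733e-04]), 'ee_pos': array([0.1744127 , 0.52144342, 0.20505588]), 'eef_rot': array([-3.14150623e+00,  7.50555336e-04,  1.24793788e+00]), 'force': array([ 0.91484563, -0.50128643, -0.66977735]), 'moment': array([-0.00247244,  0.00703987,  0.01226166]), 'grip_width': 0.09415684747825043}
```

View pics/scene0.png

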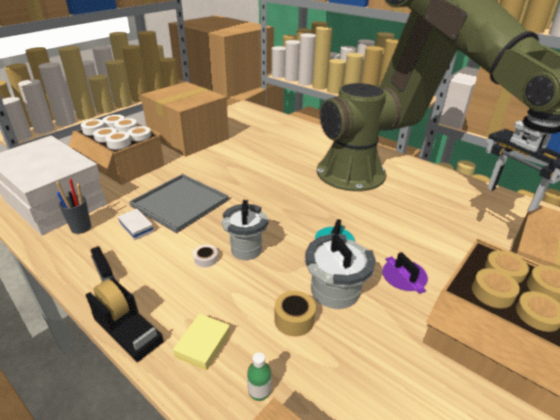

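View pics/side0.png

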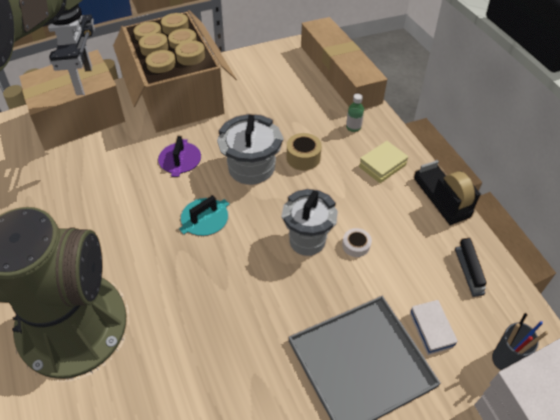

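The scene view shows the wide can at about (340,262), the narrow can at (245,220), and the tray at (180,202). The purple and turquoise decoy lids lie on the bench. In the side view the wide can is at (250,140) and the tray corners are at about (378,300), (437,380), (330,420) and (290,362). Next I'll get rough positions and measure the tray.

```bash
python3 - <<'E'
from h import *
import pickle
cs=pickle.load(open("c0.pkl","rb"))
print("wide",onz(cs["scene"],(340,258),.113),onz(cs["side"],(251,138),.113))
print("narrow",onz(cs["scene"],(245,219),.113),onz(cs["side"],(310,211),.113))
# tray: dark grey mask
for n,seed,(x0,y0,x1,y1) in(("scene",(180,202),(120,165,240,240)),("side",(362,362),(270,285,450,420))):
    c=cs[n];f=c["frame"].astype(int);s=f[seed[1],seed[0]]
    m=((f.max(2)<125)&(f.max(2)-f.min(2)<25)).astype(np.uint8)*255
    r=np.zeros_like(m);r[y0:y1,x0:x1]=m[y0:y1,x0:x1]
    r=cv2.morphologyEx(r,cv2.MORPH_CLOSE,np.ones((3,3)))
    ct=max(cv2.findContours(r,0,2)[0],key=cv2.contourArea)
    h=cv2.convexHull(ct);ap=cv2.approxPolyDP(h,6,True)[:,0]
    print(n,s,cv2.contourArea(h),ap.tolist())
    print(np.round([onz(c,p,.02)[:2] for p in ap],3).tolist())
E
```

```text
wide [0.52244033 0.27728115 0.113     ] [0.514563   0.26022284 0.113     ]
narrow [0.55761805 0.0156135  0.113     ] [0.54969327 0.00350856 0.113     ]
scene [127 132 129] 2994.5 [[227, 196], [176, 232], [131, 205], [181, 175]]
[[0.42, -0.2], [0.641, -0.175], [0.649, -0.385], [0.433, -0.412]]
side [130 129 128] 11500.5 [[382, 297], [439, 383], [377, 419], [330, 419], [289, 337]]
[[0.628, -0.197], [0.638, -0.409], [0.495, -0.421], [0.417, -0.386], [0.414, -0.205]]
```

play_rows:
  steps:
    - [[0, 0, -4, 0, 0, 0, 1], [0, 0, -8, 0, 0, 0, 1], [-1, 4, -8, 0, 0, 0, 1], [-2.5, 8, -7.5, 0, 0, 0, 1], [-4, 12, -7, 0, 0, 0, 1], [-5.2, 16, -7, 0, 0, 0, 1], [-6.5, 20, -7, 0, 0, 0, 1], [-7.8, 24, -7, 0, 0, 0, 1], [-9, 28, -7, 0, 0, 0, 1], [-10.3, 32, -7, 0, 0, 0, 1], [-11.6, 36, -7, 0, 0, 0, 1], [-13, 40.6, -7, 0, 0, 0, 1], [-13, 40.6, -7, 0, 0, 0, 1], [-13, 40.6, -7, 0, 0, 0, 1], [-13, 40.6, -7, 0, 0, 0, 1]]

```text
time_s: 1.4
ee_pos: [0.518, 0.2694, 0.2747]
eef_rot: [-3.141, 0.001, 1.247]
force: [-0.7, 0.2, 0.1]
grip_width: 0.094
```

```bash
python3 - <<'E'
from h import *
import pickle
c=ctrl.camera("wrist");pickle.dump(c,open("c1.pkl","wb"))
cv2.imwrite("pics/w1.png",c["frame"]);o=ctrl.get_obs();print(o["time_s"],o["ee_pos"],o["eef_rot"],o["qpos"])
E
```

```text
1.45 [0.51744534 0.27004668 0.27492591] [-3.14096734e+00  1.05528504e-03  1.24842509e+00] [ 4.18419790e-01  3.36265850e-01  1.31351493e+00 -3.57810626e-04
  1.49298550e+00 -8.29976951e-01]
```

View pics/w1.png

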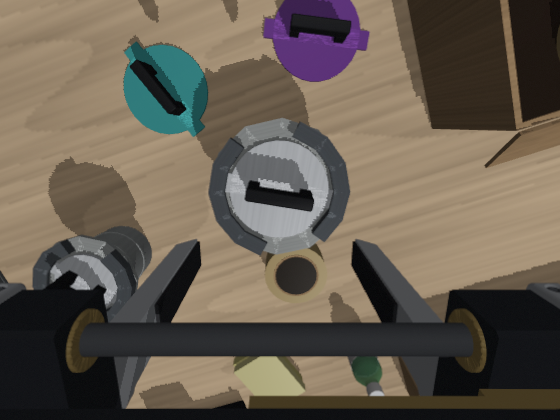

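The wide can's collar is centred at about (279,187). Its bar runs from (247,190) to (313,202), and the slots appear to be the lighter gaps near the top and bottom. I'll enlarge it.

```bash
python3 - <<'E'
from h import *
import pickle
c=pickle.load(open("c1.pkl","rb"));f=c["frame"]
cv2.imwrite("pics/w1c.png",cv2.resize(f[110:265,200:360],None,fx=3.75,fy=3.75,interpolation=cv2.INTER_CUBIC)[:600])
g=cv2.cvtColor(f,cv2.COLOR_BGR2HSV)
roi=np.zeros(f.shape[:2],np.uint8);cv2.circle(roi,(279,187),45,255,-1)
m=((f.max(2)<45)&(roi>0)).astype(np.uint8)
n,l,s,ce=cv2.connectedComponentsWithStats(m);k=1+s[1:,4].argmax();print(s[k],ce[k])
r=cv2.minAreaRect(np.argwhere(l==k)[:,::-1].astype(np.float32));b=cv2.boxPoints(r);print(r,b.tolist())
print([np.round(onz(c,p,.150),4).tolist() for p in b],onz(c,r[0],.145))
E
```

```text
[ 245  181   69   30 1149] [279.26022628 196.98085292]
((279.5665283203125, 195.5924835205078), (67.73582458496094, 20.242197036743164), 9.272602081298828) [[244.51034545898438, 200.12413024902344], [247.77200317382812, 180.1464385986328], [314.6227111816406, 191.0608367919922], [311.3610534667969, 211.0385284423828]]
[[0.5051, 0.2404, 0.15], [0.487, 0.2505, 0.15], [0.5187, 0.3101, 0.15], [0.5375, 0.301, 0.15]] [0.51300781 0.27512863 0.145     ]
```

View pics/w1c.png

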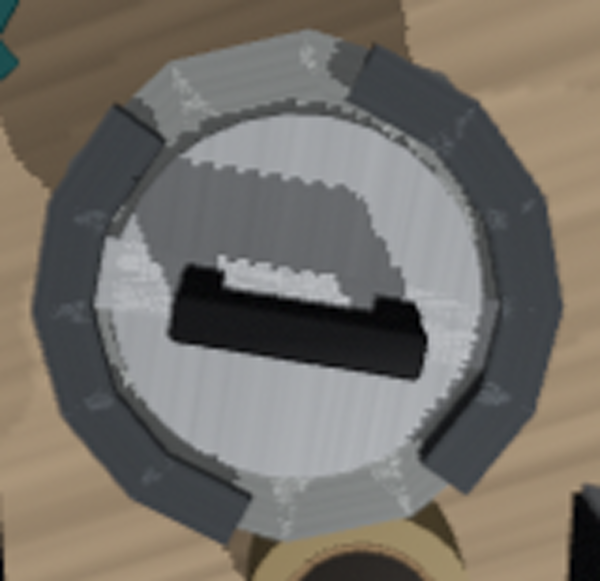

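```bash
python3 - <<'E'
from h import *
import pickle
c=pickle.load(open("c1.pkl","rb"))
P=lambda L,z:np.array([onz(c,(200+x/3.75,110+y/3.75),z)[:2] for x,y in L])
bar=P([(171,340),(418,380)],.15);d=bar[1]-bar[0];L=np.hypot(*d);d/=L
print("bar len",L,"yaw",np.degrees(np.arctan2(d[1],d[0])),"ctr",bar.mean(0)+.007*np.array([-d[1],d[0]]))
o=P([(118,105),(372,45),(232,543),(465,493),(47,200),(33,310),(62,412),(130,495),(477,100),(545,195),(562,305),(532,415)],.113)
A=np.c_[2*o,np.ones(len(o))];s=np.linalg.lstsq(A,(o**2).sum(1),rcond=None)[0];ct=s[:2];print("can",ct,"r",np.sqrt(s[2]+ct@ct))
a=lambda p:np.degrees(np.arctan2(*(p-ct).T[::-1]))
print("slot edges outer",a(o[:4]),"inner",a(P([(163,140),(348,100),(250,495),(420,455)],.113)))
E
```

```text
bar len 0.06771983078687929 yaw 61.93902570367065 ctr [0.515732   0.27446157]
can [0.51619376 0.27408735] r 0.07919959148625515
slot edges outer [-157.64094057  146.06362063  -33.68869125   23.12271077] inner [-160.43832141  148.19224547  -32.38603861   20.79882465]
```

```bash
python3 - <<'E'
from h import *
import pickle
c=pickle.load(open("c1.pkl","rb"));cs=pickle.load(open("c0.pkl","rb"))
print("narrow by wrist",onz(c,(82,280),.113), "det",np.linalg.det(np.array(c["world_to_cam"])[:3,:3]))
ims=[]
for n,(x,y) in(("scene",(340,262)),("side",(250,145))):
    k=cs[n];w=45;im=cv2.resize(k["frame"][y-w:y+w,x-w:x+w],None,fx=4.4,fy=4.4,interpolation=cv2.INTER_CUBIC)
    for ang,z,r,col in((61.9,.15,.035,(0,0,255)),(-5.6,.113,.078,(0,255,0)),(174.4,.113,.078,(255,255,0))):
        t=np.radians(ang);u=np.array([np.cos(t),np.sin(t)])*r
        a=proj(k,[[.516+s*u[0],.274+s*u[1],z] for s in(.7,1)])
        a=((a-[x-w,y-w])*4.4).astype(int);cv2.line(im,a[0].tolist(),a[1].tolist(),col,2)
    ims.append(im)
cv2.imwrite("pics/ov.png",np.hstack(ims))
E
```

```text
narrow by wrist [0.54328698 0.01236641 0.113     ] det 1.0000000000000036
```

View pics/ov.png

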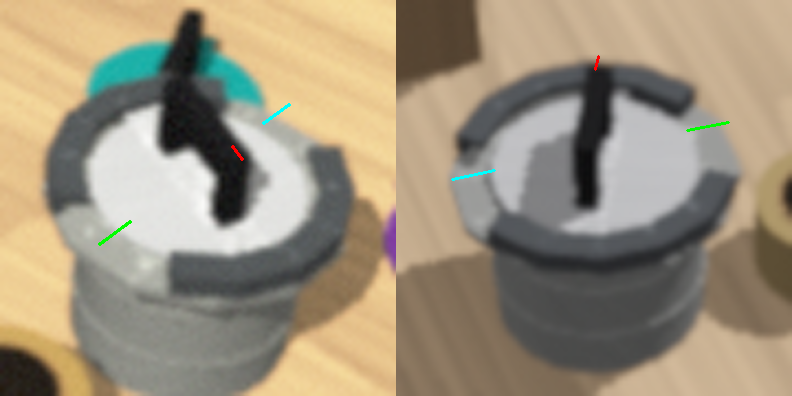

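The overlay agrees in both views: the slots are at −5.6°/174.4° and the bar is at 62°. That makes 112° anticlockwise to the slot, not the 45–75° stated. I'll turn anticlockwise as told and watch the wrench. First I align the jaws across the bar, above it.

play_rows:
  steps:
    - [[0.3, -0.3, 0, 0, 0, 0.12, 0.6], [0.35, -0.3, 0, 0, 0, 0.24, 0.6], [0.35, -0.3, 0, 0, 0, 0.36, 0.6], [0.35, -0.3, 0, 0, 0, 0.48, 0.6], [0.35, -0.3, 0, 0, 0, 0.6, 0.6], [0.35, -0.3, 0, 0, 0, 0.72, 0.6], [0.35, -0.3, 0, 0, 0, 0.84, 0.6], [0.35, -0.3, 0, 0, 0, 0.96, 0.6], [0.35, -0.3, 0, 0, 0, 1.08, 0.6], [0.35, -0.3, 0, 0, 0, 1.2, 0.6], [0.35, -0.3, 0, 0, 0, 1.32, 0.6], [0.35, -0.3, 0, 0, 0, 1.44, 0.6], [0.35, -0.3, 0, 0, 0, 1.56, 0.6], [0.35, -0.3, 0, 0, 0, 1.68, 0.6], [0.35, -0.3, 0, 0, 0, 1.738, 0.6], [0.35, -0.3, 1, 0, 0, 1.738, 0.6], [0.35, -0.3, 3, 0, 0, 1.738, 0.6], [0.35, -0.3, 3, 0, 0, 1.738, 0.6], [0.35, -0.3, 3, 0, 0, 1.738, 0.6]]

```text
time_s: 3.03
ee_pos: [0.5147, 0.2748, 0.2442]
eef_rot: [3.139, 0.002, -0.487]
force: [-0.3, -0.6, 0.6]
grip_width: 0.0563
```

```bash
python3 - <<'E'
from h import *
c=ctrl.camera("wrist");f=c["frame"].copy();o=ctrl.get_obs();print(o["time_s"],o["ee_pos"],o["eef_rot"],o["qpos"][5])
for z in(.128,.150):
    t=np.radians(61.9);u=np.array([np.cos(t),np.sin(t)]);v=np.array([-u[1],u[0]])
    q=[[*(np.array([.5157,.2744])+a*.035*u+b*.007*v),z] for a,b in((1,1),(1,-1),(-1,-1),(-1,1))]
    cv2.polylines(f,[proj(c,q).astype(int)],True,(0,0,255) if z>.14 else (0,255,0),1)
e=o["ee_pos"];
for z in(.139,):
    p=proj(c,[[e[0],e[1],z]])[0].astype(int);cv2.circle(f,p.tolist(),2,(255,0,255),-1)
cv2.imwrite("pics/w2.png",f)
E
```

```text
3.0833 [0.51522037 0.27483037 0.24527036] [ 3.14041227e+00  5.28123192e-04 -4.87313089e-01] 0.9148036702814683
```

View pics/w2.png

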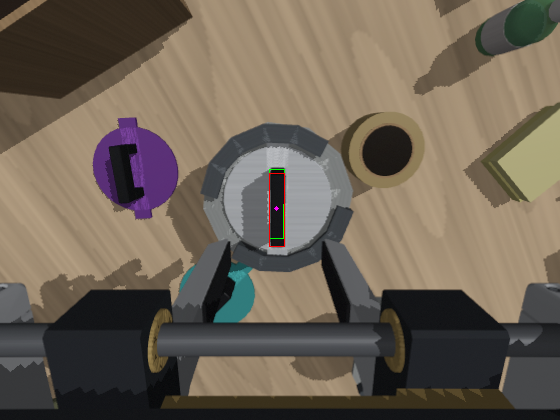

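The projected bar box (red, about x 270–286, y 172–246) sits on the bar seen in the image, so the alignment is good. I'll lower and grip.

play_rows:
  steps:
    - [[0, 0, 3, 0, 0, 0, 0.6], [0, 0, 6, 0, 0, 0, 0.6], [0, 0, 9, 0, 0, 0, 0.6], [0, 0, 11, 0, 0, 0, 0.6], [0, 0, 12, 0, 0, 0, 0.6], [0, 0, 12.1, 0, 0, 0, 0.6], [0, 0, 12.1, 0, 0, 0, 0], [0, 0, 12.1, 0, 0, 0, 0], [0, 0, 12.1, 0, 0, 0, 0], [0, 0, 12.1, 0, 0, 0, 0], [0, 0, 12.1, 0, 0, 0, 0], [0, 0, 12.1, 0, 0, 0, 0], [0, 0, 12.1, 0, 0, 0, 0]]
  force: 20

```text
time_s: 4.17
ee_pos: [0.5152, 0.2748, 0.1246]
eef_rot: [3.141, 0.0, -0.487]
force: [-1.3, 0.1, 2.9]
grip_width: 0.0135
```

play_rows:
  steps:
    - [[0, 0, 0, 0, 0, -0.08, 0], [0, 0, 0, 0, 0, -0.16, 0], [0, 0, 0, 0, 0, -0.24, 0], [0, 0, 0, 0, 0, -0.32, 0], [0, 0, 0, 0, 0, -0.4, 0], [0, 0, 0, 0, 0, -0.4, 0]]

```text
time_s: 4.67
ee_pos: [0.5152, 0.2747, 0.1245]
eef_rot: [3.141, 0.001, -0.084]
force: [0.7, 0.0, -1.4]
grip_width: 0.0135
```

```bash
python3 - <<'E'
from h import *
o=ctrl.get_obs();print(o["time_s"],o["ee_pos"],o["eef_rot"],o["force"],o["moment"],o["grip_width"])
c=ctrl.camera("wrist");cv2.imwrite("pics/w3.png",c["frame"])
E
```

```text
4.6667 [0.51519947 0.27473293 0.12453211] [ 3.14079788e+00  5.86068726e-04 -8.35314403e-02] [ 0.67770113  0.04718606 -1.36806573] [-0.1099124   0.00872622  0.05727829] 0.013496505623575794
```

View pics/w3.png

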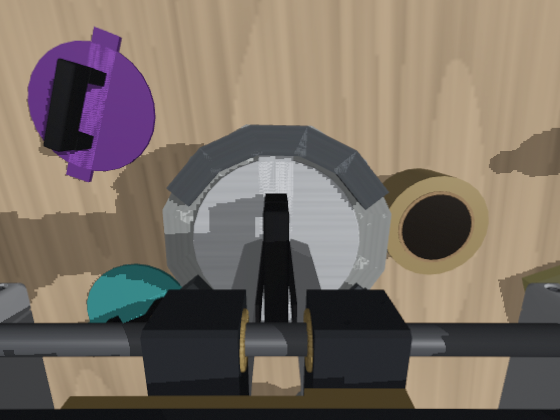

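The bar turned with the gripper and stayed free; the slots now appear at the left and right, at (178,225) and (375,235). I'll continue.

play_rows:
  steps:
    - [[0, 0, 0, 0, 0, -0.08, 0], [0, 0, 0, 0, 0, -0.16, 0], [0, 0, 0, 0, 0, -0.24, 0], [0, 0, 0, 0, 0, -0.32, 0], [0, 0, 0, 0, 0, -0.4, 0], [0, 0, 0, 0, 0, -0.48, 0], [0, 0, 0, 0, 0, -0.56, 0], [0, 0, 0, 0, 0, -0.64, 0], [0, 0, 0, 0, 0, -0.72, 0], [0, 0, 0, 0, 0, -0.8, 0], [0, 0, 0, 0, 0, -0.8, 0]]

```text
time_s: 5.63
ee_pos: [0.5153, 0.2747, 0.1246]
eef_rot: [3.141, 0.001, 0.712]
force: [-0.3, 0.7, -1.1]
grip_width: 0.014
```

```bash
python3 - <<'E'
from h import *
o=ctrl.get_obs();print(o["eef_rot"],o["force"],o["moment"],o["grip_width"])
E
```

```text
[3.14132547e+00 8.70615768e-04 7.12333842e-01] [-0.34887344  0.65769717 -1.05629928] [ 0.01286964 -0.06300431  0.03858866] 0.014021898473081355
```

play_rows:
  steps:
    - [[0, 0, 0, 0, 0, -0.08, 0], [0, 0, 0, 0, 0, -0.16, 0], [0, 0, 0, 0, 0, -0.24, 0], [0, 0, 0, 0, 0, -0.32, 0], [0, 0, 0, 0, 0, -0.4, 0], [0, 0, 0, 0, 0, -0.48, 0], [0, 0, 0, 0, 0, -0.56, 0], [0, 0, 0, 0, 0, -0.64, 0], [0, 0, 0, 0, 0, -0.7, 0], [0, 0, 0, 0, 0, -0.76, 0], [0, 0, 0, 0, 0, -0.76, 0]]

```text
time_s: 6.55
ee_pos: [0.5153, 0.2747, 0.1246]
eef_rot: [-3.141, 0.001, 1.471]
force: [0.4, 0.0, -0.7]
grip_width: 0.014
```

```bash
python3 - <<'E'
from h import *
o=ctrl.get_obs();print(o["eef_rot"],o["force"],o["moment"],o["grip_width"])
cs=[ctrl.camera(n) for n in("wrist","scene","side")]
a=cs[0]["frame"][90:330,120:440]
b=[cv2.resize(k["frame"][y-50:y+50,x-50:x+50],(300,300),interpolation=cv2.INTER_CUBIC) for k,x,y in((cs[1],340,262),(cs[2],250,145))]
im=np.zeros((540,800,3),np.uint8);im[:240,:320]=a;im[240:,:300]=b[0];im[240:,300:600]=b[1];cv2.imwrite("pics/w4.png",im)
E
```

```text
[-3.14124151e+00  7.84160183e-04  1.47056965e+00] [ 0.41046984  0.00804573 -0.72020221] [ 0.09566859 -0.06128831  0.08790801] 0.014015940168864613
```

View pics/w4.png

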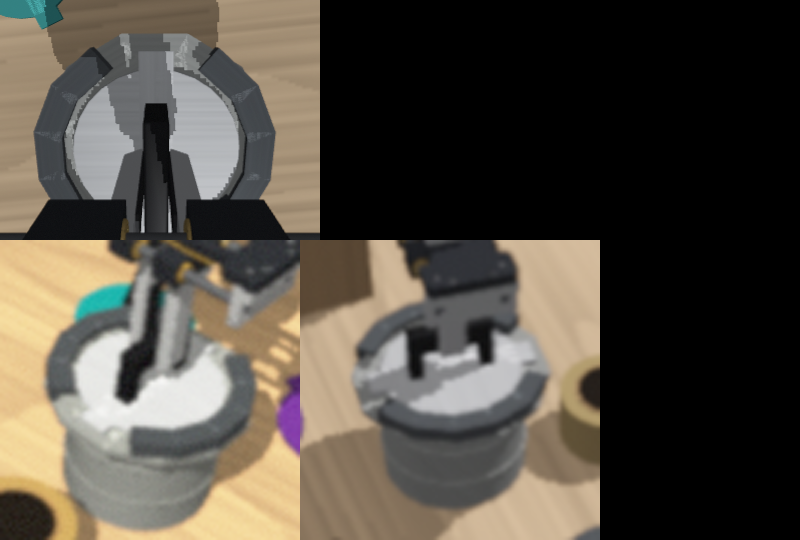

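In the wrist crop the lug stands centred in the slot: lug x 138–172, slot x 100–212, y about 50. I'll lift gently.

play_rows:
  steps:
    - [[0, 0, -0.4, 0, 0, 0, 0], [0, 0, -0.8, 0, 0, 0, 0], [0, 0, -1.2, 0, 0, 0, 0], [0, 0, -1.6, 0, 0, 0, 0], [0, 0, -2, 0, 0, 0, 0], [0, 0, -2.5, 0, 0, 0, 0], [0, 0, -3, 0, 0, 0, 0], [0, 0, -3, 0, 0, 0, 0]]
  force: 30

```text
time_s: 7.37
ee_pos: [0.5157, 0.275, 0.1559]
eef_rot: [3.14, -0.0, 1.468]
force: [0.3, 0.1, -2.8]
grip_width: 0.0138
```

play_rows:
  steps:
    - [[0, 0, -2.5, 0, 0, 0, 0], [0, 0, -5.5, 0, 0, 0, 0], [0, 0, -8.5, 0, 0, 0, 0], [-1, 0.1, -9, 0, 0, 0, 0], [-3, 0.4, -9, 0, 0, 0, 0], [-6, 0.8, -9, 0, 0, 0, 0], [-9.5, 1.2, -9, 0, 0, 0, 0], [-13, 1.7, -9, 0, 0, 0, 0], [-16.5, 2.1, -9, 0, 0, 0, 0], [-20, 2.6, -9, 0, 0, 0, 0], [-23.5, 3, -9, 0, 0, 0, 0], [-27, 3.5, -9, 0, 0, 0, 0], [-30.5, 4, -9, 0, 0, 0, 0], [-34, 4.4, -9, 0, 0, 0, 0], [-37.5, 4.9, -9, 0, 0, 0, 0], [-41, 5.3, -9, 0, 0, 0, 0], [-44.5, 5.8, -9, 0, 0, 0, 0], [-48, 6.2, -9, 0, 0, 0, 0], [-50, 6.5, -9, 0, 0, 0, 0], [-51, 6.6, -9, 0, 0, 0, 0]]

```text
time_s: 9.03
ee_pos: [0.528, -0.2419, 0.2445]
eef_rot: [-3.141, -0.0, 1.465]
force: [-1.0, 0.1, -3.5]
grip_width: 0.014
```

```bash
python3 - <<'E'
from h import *
o=ctrl.get_obs();print(o["time_s"],o["ee_pos"],o["eef_rot"],o["force"],o["grip_width"],o["qpos"])
cv2.imwrite("pics/s5.png",ctrl.camera("side")["frame"])
E
```

```text
9.0333 [ 0.52801245 -0.24191907  0.24451649] [-3.14113618e+00 -3.08777839e-04  1.46549200e+00] [-0.99275453  0.14804024 -3.47281852] 0.0140426297720902 [-4.92738573e-01  3.43746097e-01  1.37273965e+00  1.14633365e-04
  1.42564622e+00 -1.95824725e+00]
```

View pics/s5.png

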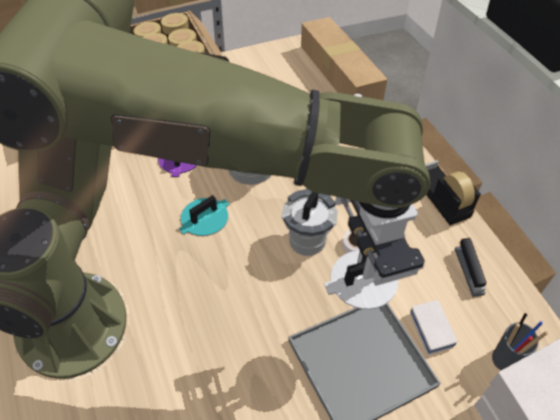

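The lid is held level at (362,278). The tray is below it at about (362,362). I'll move over the tray centre and lower to just above the floor.

play_rows:
  steps:
    - [[-3, 0.4, 0, 0, 0, 0, 0], [-5, 0.8, 0, 0, 0, 0, 0], [-5.8, 0.9, 1, 0, 0, 0, 0], [-5.8, 0.9, 4, 0, 0, 0, 0], [-5.8, 0.9, 7, 0, 0, 0, 0], [-5.8, 0.9, 10, 0, 0, 0, 0], [-5.8, 0.9, 13, 0, 0, 0, 0], [-5.8, 0.9, 15.5, 0, 0, 0, 0], [-5.8, 0.9, 17.5, 0, 0, 0, 0], [-5.8, 0.9, 19, 0, 0, 0, 0], [-5.8, 0.9, 20, 0, 0, 0, 0], [-5.8, 0.9, 20.5, 0, 0, 0, 0], [-5.8, 0.9, 20.7, 0, 0, 0, 0], [-5.8, 0.9, 20.7, 0, 0, 0, 0]]

```text
time_s: 10.25
ee_pos: [0.531, -0.3003, 0.0378]
eef_rot: [-3.141, -0.0, 1.466]
force: [0.7, -0.4, -2.5]
grip_width: 0.0137
```

play_rows:
  steps:
    - [[0, 0, 0.15, 0, 0, 0, 0], [0, 0, 0.3, 0, 0, 0, 0], [0, 0, 0.4, 0, 0, 0, 0], [0, 0, 0.5, 0, 0, 0, 0], [0, 0, 0.55, 0, 0, 0, 0], [0, 0, 0.6, 0, 0, 0, 0], [0, 0, 0.65, 0, 0, 0, 0], [0, 0, 0.7, 0, 0, 0, 0], [0, 0, 0.75, 0, 0, 0, 0], [0, 0, 0.75, 0, 0, 0, 0]]

```text
time_s: 11.08
ee_pos: [0.531, -0.3002, 0.0302]
eef_rot: [-3.141, -0.0, 1.466]
force: [-0.3, 0.3, -3.1]
grip_width: 0.0135
```

```bash
python3 - <<'E'
from h import *
o=ctrl.get_obs();print(o["time_s"],o["ee_pos"],o["force"])
c=ctrl.camera("side");cv2.imwrite("pics/s6.png",cv2.resize(c["frame"][200:420,240:500],None,fx=2.5,fy=2.5))
E
```

```text
11.0833 [ 0.53098709 -0.30023835  0.0301606 ] [-0.26817478  0.25020689 -3.10099608]
```

View pics/s6.png

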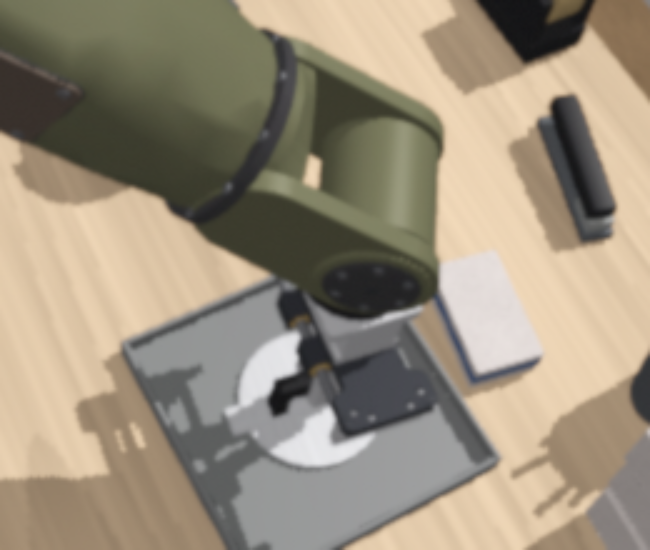

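The lid is well inside the tray but its weight is still carried. I'll lower until it touches.

play_rows:
  steps:
    - [[0, 0, 0.04, 0, 0, 0, 0], [0, 0, 0.08, 0, 0, 0, 0], [0, 0, 0.1, 0, 0, 0, 0], [0, 0, 0.1, 0, 0, 0, 0]]

```text
time_s: 11.47
ee_pos: [0.531, -0.3003, 0.0296]
eef_rot: [-3.142, -0.0, 1.466]
force: [-2.7, 1.4, 3.4]
grip_width: 0.0135
```

The lid has touched (force −3.1 → +3.4 N). I'll release and retreat upward.

play_rows:
  steps:
    - [[0, 0, 0, 0, 0, 0, 0.4], [0, 0, 0, 0, 0, 0, 0.5], [0, 0, 0, 0, 0, 0, 0.5], [0, 0, 0, 0, 0, 0, 0.5], [0, 0, 0, 0, 0, 0, 0.5], [0, 0, -1, 0, 0, 0, 0.5], [0, 0, -3, 0, 0, 0, 0.5], [0, 0, -6, 0, 0, 0, 0.5], [0, 0, -10, 0, 0, 0, 0.5], [0, 0, -14, 0, 0, 0, 0.5], [0, 0, -18, 0, 0, 0, 0.5], [0, 0, -22, 0, 0, 0, 0.5], [0, 0, -24, 0, 0, 0, 0.5], [0, 0, -24, 0, 0, 0, 0.5]]

```text
time_s: 12.63
ee_pos: [0.5319, -0.3008, 0.2761]
eef_rot: [3.134, 0.004, 1.466]
force: [-0.2, -0.4, 0.2]
grip_width: 0.0471
```

```bash
python3 - <<'E'
from h import *
o=ctrl.get_obs();print(o["time_s"],o["ee_pos"],o["force"],o["grip_width"])
w=ctrl.camera("wrist");s=ctrl.camera("scene")
im=np.hstack([cv2.resize(w["frame"],(400,300)),cv2.resize(s["frame"],(400,300))]);cv2.imwrite("pics/f.png",im)
E
```

```text
12.6333 [ 0.53193531 -0.3008471   0.27607356] [-0.18615274 -0.44126097  0.19720174] 0.0470542850248539
```

View pics/f.png

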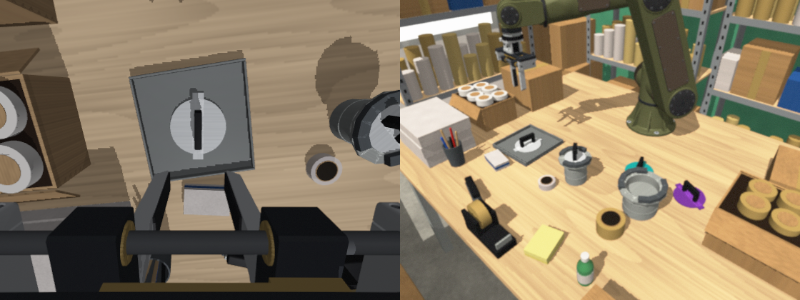

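The lid lies flat in the tray with its handle up, at about (197,125) in the wrist half. The wide can is open at (642,190), the narrow can is shut, and the gripper is clear. I'll hand in.

```bash
python3 -c "
from station import ctrl
print(ctrl.hand_in())"
```

```text
the job is handed in; nothing more can be done
None
```

The wide canister is open and its lid lies flat, handle up, near the centre of the grey tray. I handed the job in at about 12.7 s of the 51 s allowed.

- **Turning and lifting:** I turned the lid anticlockwise until a lug showed centred in its slot. It then lifted off with no resistance beyond its own weight of about 3 N.
- **Setting down:** The lid touched the tray floor lightly (force went from about −3 N to +3.4 N) before I let go.
- **Last checks:** The final wrist and scene pictures show the lid in the tray, the wide canister open, the narrow canister shut and the gripper about 25 cm clear. The decoy lids were not touched.
- **What disagreed:** From the pictures, the lid started about 112° clockwise of the slots, not the 45–75° stated. I followed the pictures; it turned freely the whole way and never met the stop.

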